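# Load the travel cutlery rack, latch its keeper and proof-pull it

### The arm

A 6-joint arm with a two-finger parallel gripper is mounted at the origin on the work surface; the furniture and walls round the work are solid. World frame = base frame: x ahead of the robot, y to its left, z up, the work surface at z = 0. Lengths are in mm, angles in rad, forces in N, time in s.
With the tool pointing down it reaches from about 250 to 800 mm from the base axis. Payload 8.5 kg.
Tool frame: the origin (TCP) lies midway between the tips of the shut fingers; the grasp point (between the pads) lies 19 mm behind it; z points along the fingers, y is the line along which they close (so a half turn about z gives the same grasp; the last joint's range is limited). The gripper opens to 85 mm and grips with 20 to 120 N. Pads are 22 mm wide; open, the fingers measure 114 mm over their backs; the gripper's body (76 mm by 85 mm) begins 54 mm behind the grasp point. The pads swing forward as they close: fully open they stand 13 mm farther back than shut.
Start: joints at [-1.109, 0.238, -0.013, 1.319, 0, 1.571], TCP at [233.898, -469.969, 231.276] pointing down, gripper open.
Joint ranges: [-2.66, 2.66], [-1.03, 1.9], [-1.14, 1.46], [-1.82, 2.27], [-1.45, 1.34], [-3.14, 3.14]. Speed limits (rad/s): [2.22, 2.22, 2.79, 3.14, 3.14, 3.14].

### API

Orientations are given as a unit quaternion [w, x, y, z].
In Python, from bench import arm, fingers, inverse_kinematics, snapshot, calibration, ticket gives the robot as it stands. Calls block until the motion is done:
- arm.move_to(position, orientation): joint-space move of the TCP to a pose.
- arm.move_l(position, ori=None, vel=150): straight line of the TCP; ori=None keeps the orientation; vel is the mean speed in mm/s.
- arm.movej(angles): joint-space move.
- fingers.let_go() and fingers.close(force=None): open the fingers fully, or close them until they stop; force is the grip in N (None keeps the last).
- arm.pause(seconds).
- inverse_kinematics(position, orientation): joint angles nearest the present ones, or None.
- arm.read_state(): the state.
- snapshot(name): name is "scene" or "top" or "wrist"; returns the picture (420x560x3 uint8, red, green, blue); there is no depth.
- calibration(name): a dict with "vertical_fov" (degrees; the focal length in pixels is half the picture's height over the tangent of half this angle, whatever the lens; pixels are square), "cx", "cy" (the principal point, pixels), "R" (3x3) and "t" (3): a world point X has camera coordinates R X + t. Camera axes: x right, y down, z forward; pixel columns grow to the right and rows downward; lengths in mm; the calibration is good to about 2 mm. A picture is of the moment at which its call begins: read the wrist's pose just before it. calibration takes no time and is no camera call; for the wrist camera it gives the pose at the moment of the call.
A pose or a line that the arm cannot do raises arm.MotionError and nothing moves.
- ticket.hand_in(): hands the job in; it is judged then, once.
The state is a dict: "t": time; "joint_positions": joint angles; "qd": joint speeds; "joint_efforts": joint torques, N m; "tool_pos": TCP position; "orientation": TCP orientation; "ft_force": force on the tool from outside, world axes, zero at the start; "torque": the same for the moment, N m; "grip_width": finger opening in mm; "finger_force": force on a finger pad.
Only numpy, scipy, OpenCV 4.12 (cv2) and the standard library are available. Lean on these libraries where they do the work, as an engineer would, in place of code of your own. Each camera call takes 0.05 s, during which the arm holds its last target. There are 200 camera calls.

### The job

Pack the travelling cutlery rack: lay every loose fork and dessert spoon flat across both rests, either way up, one to a lane, then swing the keeper bar shut over them until it clicks into its catch. Then prove the catch: with the bar shut, draw the black handle of the spring gauge on the bar out until its pointer stands level with the rider on the rail, hold it there for about two seconds without pulling clearly past the rider, and let it back fully home, leaving the bar latched and the cutlery in its lanes. Leave the pen and the salt shaker alone.

Things in the scene. Friction and masses are not known exactly. Their poses are not given: they have to be found in the camera images.
- rack: Fixed wooden rack, 275 (x) by 150 (y) mm, origin mid-underside. Rests at y = -50 and +50 mm, 12 mm thick, tops at z = 24 mm, carry the cutlery; pins on them (6 mm thick, tops z = 38 mm, 46 mm apart) part four lanes 40 mm wide along y. Open for fingers between the rests (base top z = 10 mm). Hinge pillar at x = -108 mm (44 mm high), catch block at x = 133 mm (60 mm high).
- lane_1 (a point): Centre of lane 1 of the rack, counted from the hinge end, at the height where cutlery rests (24 mm above the worktop); the lane runs along the rack's y axis.
- lane_2 (a point): Centre of lane 2 of the rack, counted from the hinge end, at the height where cutlery rests (24 mm above the worktop); the lane runs along the rack's y axis.
- lane_3 (a point): Centre of lane 3 of the rack, counted from the hinge end, at the height where cutlery rests (24 mm above the worktop); the lane runs along the rack's y axis.
- lane_4 (a point): Centre of lane 4 of the rack, counted from the hinge end, at the height where cutlery rests (24 mm above the worktop); the lane runs along the rack's y axis.
- fork_a: A loose steel table fork lying on the worktop, 196 mm long, 27 mm wide at the tines, 13 mm high, 0.04 kg. Its origin is the middle of its underside, its x axis runs along its length, z up when face up. Grip it near the middle from above, fingertips low: there it is 14 mm wide to the fingers. It may be absent: three or four of the four pieces are there.
- fork_b: A loose steel table fork lying on the worktop, 196 mm long, 27 mm wide at the tines, 13 mm high, 0.04 kg. Its origin is the middle of its underside, its x axis runs along its length, z up when face up. Grip it near the middle from above, fingertips low: there it is 14 mm wide to the fingers. It may be absent: three or four of the four pieces are there.
- spoon_a: A loose steel dessert spoon lying on the worktop, 191 mm long, 38 mm wide at the bowl, 13 mm high, 0.045 kg. Its origin is the middle of its underside, its x axis runs along its length, z up when face up. Grip it near the middle from above, fingertips low: there it is 29 mm wide to the fingers. It may be absent: three or four of the four pieces are there.
- spoon_b: A loose steel dessert spoon lying on the worktop, 191 mm long, 38 mm wide at the bowl, 13 mm high, 0.045 kg. Its origin is the middle of its underside, its x axis runs along its length, z up when face up. Grip it near the middle from above, fingertips low: there it is 29 mm wide to the fingers. It may be absent: three or four of the four pieces are there.
- keeper (a joint): Angle of the keeper bar: 0 = shut, along the rack's +x over the lanes, nose in the catch; grows to 1.65 rad as it swings open toward the rack's -y. Under 0.04 counts as latched. It turns easily and stays where left; over the last 0.1 rad it must be pushed over a sprung roller (8 to 12 N at the post), then snaps to its stop and is held.
- keeper_hinge (a point): Point on the aluminium bar's upright hinge axis, 46 mm above the worktop. Its frame turns with the bar: x runs along the bar. The bar is 14 mm wide, 46 to 58 mm above the worktop, 220 mm long.
- keeper_post (a point): Point on the axis of the bar's black upright grip post, 172 mm from the hinge along the bar, 91 mm above the worktop; the post is 16 mm thick, its top at 108 mm. It can be pinched from above.
- gauge (a joint): How far the gauge's slide is drawn out (m): 0 = home, 0.075 = end stop. It sits on the bar 190 mm from the hinge and draws out square to the bar, toward the rack's -y when the bar is shut. Its spring pulls back with 1.5 N plus 85 N per metre and takes it home when let go.
- gauge_grip (a point): Middle of the gauge's black upright handle, 98 mm up: a tab 10 mm thick along the pull, 30 mm across, its top 116 mm above the worktop. At home it stands 90 mm from the bar's centre line. Its frame turns with the bar (y = against the pull).
- gauge_pointer (a point): Tip of the steel pointer on the handle, 59 mm above the worktop. It moves with the handle.
- gauge_mark (a point): The small black rider (14 by 8 by 12 mm) clamped on the steel rail beside the gauge, at its pointing fin: the pointer is level with it when both have the same place along the pull. Different at every start: 35 to 60 mm of pull. It is clamped firm. Its y axis points against the pull.
- pen: Blue pen, 145 mm long, 9 mm high, lying beside the rack; to be left alone. Origin in the middle of the underside.
- salt_shaker: Glass salt shaker, 44 mm wide, 90 mm high, standing; to be left alone. Origin in the middle of the underside.

How it is judged:
By the outcome, as a careful person would: the job done as asked, in the order asked, and still so for the second after the job is handed in, with the robot touching nothing.
Of fork_a, fork_b, spoon_a, spoon_b only 3 to 4 are there at a start; the rules pass over those that are not, and their reading is None.
At some moment in a run one of fork_a, fork_b, spoon_a, spoon_b may be knocked a few centimetres aside while the robot is not near it.
Once in a run the grip may slacken for a moment while it holds something.
It also fails if it takes over 200 s, if anything falls off the work surface, if the arm or the gripper's body presses on something with over 40 N, if the wrist force passes 120 N, or if a joint passes its speed limit or range.

## Working session

There is one attempt and no reset: what is moved stays moved. The work goes in short steps, each a Python script; the robot and the scene stay as the last script left them, time stands still between calls to the robot, and variables do not carry over. Pictures are saved under pics/ and viewed, at most 14 in all, crops included, and the job is handed in when it is done.

```bash
ls; mkdir -p pics; python3 - <<'E'
from bench import *
import cv2
for n in("scene","top","wrist"):
    cv2.imwrite(f"pics/{n}0.png",snapshot(n)[:,:,::-1]); c=calibration(n); print(n,c)
print(arm.read_state())
E
```

```text
pics
scene {'vertical_fov': 42.26103346376214, 'cx': 274.366669295076, 'cy': 203.24144344474428, 'R': array([[-0.4731092 , -0.88099474, -0.00399379],
       [-0.49143399,  0.26766544, -0.82876284],
       [ 0.7312047 , -0.39013264, -0.55958575]]), 't': array([ 449.76876955,  269.41850788, 1096.50766995])}
top {'vertical_fov': 45.49874773993797, 'cx': 280.7862524119356, 'cy': 205.33203406701068, 'R': array([[ 0.0122758 , -0.99965066, -0.02340644],
       [-0.99901958, -0.0112656 , -0.04281315],
       [ 0.04253451,  0.02390905, -0.99880888]]), 't': array([ 245.66221567,  535.09866895, 1091.682652  ])}
wrist {'vertical_fov': 63.67194457876083, 'cx': 281.37653840626973, 'cy': 209.8227698117824, 'R': array([[ 0.44536716, -0.89534678, -0.00149883],
       [-0.85300501, -0.42481286,  0.30317733],
       [-0.27208556, -0.13374671, -0.95293298]]), 't': array([-524.91921044,  -39.3916202 ,  380.6811053 ])}
{'t': 0.15, 'joint_positions': array([-1.10900953e+00,  2.38670390e-01, -1.40486979e-02,  1.31920553e+00,
       -2.44772202e-05,  1.57079415e+00]), 'qd': array([ 0.00068018, -0.00126738,  0.00168225, -0.00012556, -0.00128815,
        0.00149504]), 'joint_efforts': array([ 3.49989314e-03, -5.39076662e+01,  3.46598911e+01,  1.44282746e-02,
        2.50153753e-04,  6.74160418e-06]), 'tool_pos': array([ 233.76574219, -469.73143508,  230.81556363]), 'orientation': array([-5.46375371e-04,  9.73461926e-01,  2.28848334e-01, -1.41016783e-04]), 'ft_force': array([-0.31698281, -0.38012507, -0.5988707 ]), 'torque': array([0.00607067, 0.01039584, 0.04436193]), 'finger_force': 0.0, 'grip_width': 85.58273857738438}
```

View pics/top0.png

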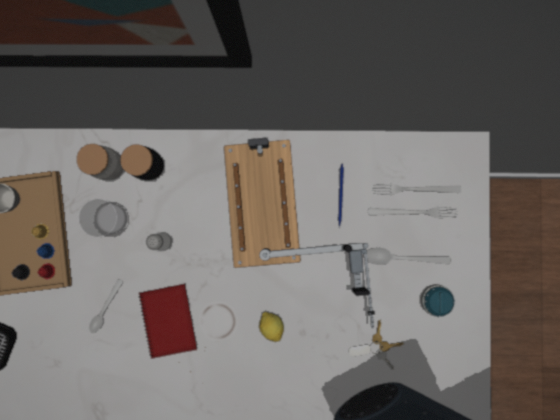

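View pics/scene0.png

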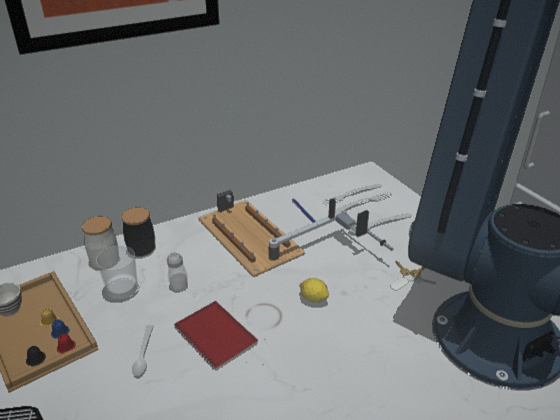

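The top view shows two forks at (417,188) and (412,212), and a full-length spoon at (410,257) beside the bar. The spoon at (105,305) is only about 125 mm long, so it looks like a teaspoon decoy. I'll write the helpers and measure.

```bash
cat > h.py <<'E'
from bench import *
import numpy as np, cv2, pickle
def f_of(c): return 210/np.tan(np.radians(c["vertical_fov"]/2))
def plane(c,u,v,z=0.):
    d=c["R"].T@np.array([(u-c["cx"])/f_of(c),(v-c["cy"])/f_of(c),1]); C=-c["R"].T@c["t"]
    return (C+d*(z-C[2])/d[2])[:2]
def proj(c,X):
    p=np.atleast_2d(X)@c["R"].T+c["t"]; return p[:,:2]/p[:,2:]*f_of(c)+[c["cx"],c["cy"]]
def down(yaw): # tool pointing down, fingers close along (sin yaw,-cos yaw)
    return np.array([0,np.cos(yaw/2),np.sin(yaw/2),0])
def shot(n,name,crop=None,k=1):
    c=calibration(n); im=snapshot(n); pickle.dump((c,im),open(f"pics/{name}.pkl","wb"))
    save(im,name,crop,k); return c,im
def save(im,name,crop=None,k=1):
    if crop: im=im[crop[1]:crop[3],crop[0]:crop[2]]
    cv2.imwrite(f"pics/{name}.png",cv2.resize(im[:,:,::-1],None,fx=k,fy=k,interpolation=cv2.INTER_CUBIC))
def load(name): return pickle.load(open(f"pics/{name}.pkl","rb"))
E
python3 - <<'E'
from h import *
c=calibration("top")
for n,u,v,z in [("forkA",417,188,3),("forkB",412,212,3),("spoon",410,257,3),("hinge",265,255,58),("barend",364,246,58),("rackTL",225,145,20),("rackBR",299,262,10),("tea1",122,281,0),("tea2",95,330,0),("sp1",365,256,0),("sp2",450,260,0),("f1",373,188,0),("f2",460,189,0),("shk",156,241,45)]:
    print(n,plane(c,u,v,z).round())
for nm,p in [("wA",(480,-230,420)),("wB",(430,60,420))]:
    arm.move_to(np.array(p,float),down(0)); arm.pause(.3); shot("wrist",nm)
print(arm.read_state()["t"])
E
```

```text
forkA [575. -50.]
forkB [521. -39.]
spoon [422. -35.]
hinge [425. 283.]
barend [447.  75.]
rackTL [664. 377.]
rackBR [408. 210.]
tea1 [359. 606.]
tea2 [250. 664.]
sp1 [422.  64.]
sp2 [ 416. -123.]
f1 [574.  47.]
f2 [ 574. -145.]
shk [451. 519.]
6.9917
```

View pics/wA.png

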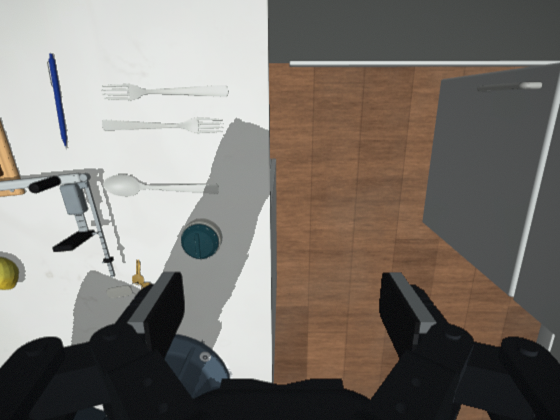

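View pics/wB.png

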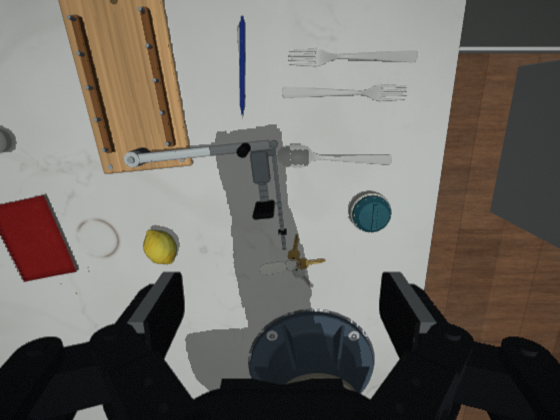

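Forks are at around y 57 and 92 in wB, the spoon at about (340,158), and its bowl lies just beside the gauge rail. Next I'll zoom in on the rack pins and the gauge area.

```bash
python3 - <<'E'
from h import *
c,im=load("wB")
a=cv2.resize(im[0:180,60:200],None,fx=3.3,fy=3.3,interpolation=cv2.INTER_CUBIC)
b=cv2.resize(im[120:260,225:325],None,fx=3.3,fy=3.3,interpolation=cv2.INTER_CUBIC)
b=np.vstack([b,np.zeros((a.shape[0]-b.shape[0],b.shape[1],3),np.uint8)])
cv2.imwrite("pics/z1.png",np.hstack([a,b])[:,:,::-1])
E
```

```text
(no output)
```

View pics/z1.png

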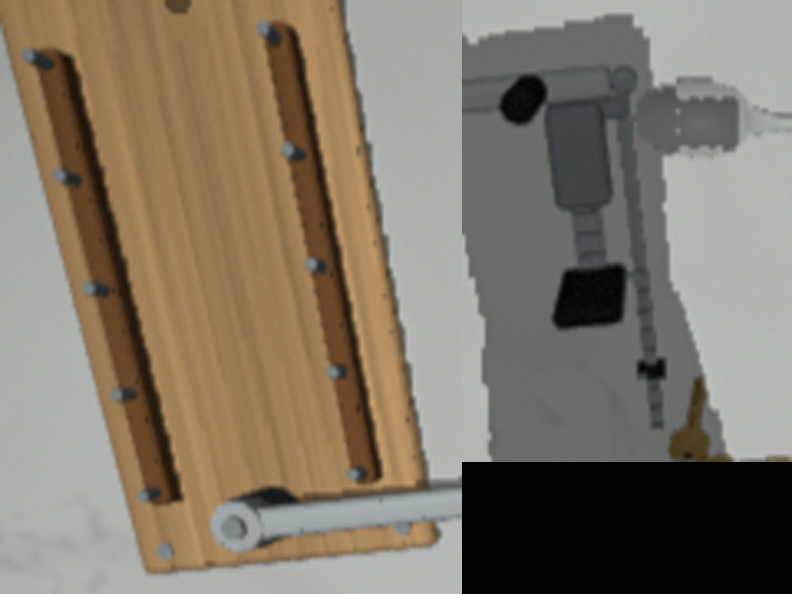

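```bash
cat > fit.py <<'E'
from h import *
c,im=load("wB")
def P(a,ox,oy,z): return np.array([plane(c,(u+.5)/3.3-.5+ox,(v+.5)/3.3-.5+oy,z) for u,v in a])
L=P([(31,55),(62,175),(92,288),(119,394),(147,495)],60,0,38)
R=P([(264,29),(288,149),(312,264),(334,371),(356,474)],60,0,38)
# rack: +x from low world x to high; left rest = +y
loc=np.array([[i*46.,50] for i in (2,1,0,-1,-2)]+[[i*46.,-50] for i in (2,1,0,-1,-2)])
W=np.vstack([L,R])
lc=loc-loc.mean(0); wc=W-W.mean(0); th=np.arctan2((lc[:,0]*wc[:,1]-lc[:,1]*wc[:,0]).sum(),(lc*wc).sum())
Rk=np.array([[np.cos(th),-np.sin(th)],[np.sin(th),np.cos(th)]]); o=W.mean(0)
res=W-(loc@Rk.T+o)
if __name__=="__main__":
    print("th",th,"centre",o); print(res.round(1))
    hb=P([(233,526)],60,0,58)[0]; print("hinge",hb,"rack frame",Rk.T@(hb-o))
    be=P([(610-462,80)],225,120,58)[0]; print("barend",be,be-hb,np.hypot(*(be-hb)), "angle", th-np.arctan2(*(be-hb)[::-1]))
    for n,u,v,z in [("post",523,92,108),("handle",592,275,116),("rider",652,366,65),("railend",657,425,55),("bowlL",640,118,5),("neck",750,120,5)]:
        print(n,P([(u-462,v)],225,120,z)[0])
    c=calibration("top"); print("hinge by top",plane(c,265,255,58))
E
python3 fit.py
```

```text
th 0.1034867891093015 centre [534.40786983 293.68661186]
[[ 0.1 -0.4]
 [ 0.  -0.3]
 [ 0.1 -0.4]
 [ 0.4 -0.1]
 [ 0.5 -0.8]
 [-0.7  0.4]
 [-0.2  0.7]
 [-0.4  0.5]
 [ 0.1  0.4]
 [-0.1 -0.1]]
hinge [426.96427002 285.90144916] rack frame [-107.67300286    3.35564504]
barend [449.32582678  77.29825391] [  22.36155677 -208.60319525] 209.79831336241298 angle 1.5674942941129604
post [450.35569775 110.74282373]
handle [375.58347612  83.63600403]
rider [315.13968759  58.46456802]
railend [279.9559928   55.95358577]
bowlL [424.41299194  64.41241717]
neck [423.40647649   9.47799436]
hinge by top [424.8578812  282.98731529]
```

```bash
cat >> h.py <<'E'
TH=0.1035; O=np.array([534.4,293.7]); RK=np.array([[np.cos(TH),-np.sin(TH)],[np.sin(TH),np.cos(TH)]])
def rack(x,y): return RK@np.array([x,y])+O
def yaw_along(d):  # tool yaw so that fingers close across direction d (x axis of tool along d), pick the reachable sense
    a=np.arctan2(d[1],d[0]); return a if a>-np.pi/2-.5 else a+np.pi
def st():
    s=arm.read_state(); return dict(t=round(float(s["t"]),1),p=s["tool_pos"].round(1).tolist(),F=s["ft_force"].round(1).tolist(),w=round(float(s["grip_width"]),1),ff=round(float(s["finger_force"]),1))
def V(xy,z): return np.array([xy[0],xy[1],z],float)
E
python3 - <<'E'
from h import *
c,_=load("wB")
E={"A":((417,56.5),(289,57.5)),"B":((407,93),(283,92)),"S":((391,159.5),(277,155.5))}
for k,(a,b) in E.items():
    a=plane(c,*a,5);b=plane(c,*b,5); print(k,a.round(1),b.round(1),"mid",((a+b)/2).round(1),"len",np.hypot(*(a-b)).round(),"dir",np.arctan2(*(b-a)[::-1]).round(3))
for y in (1.571,-1.571):
  for p in [(575,-45,3),(520,-35,100),(422,-30,100),(*rack(-72,30),27),(*rack(65,33),27),(*rack(0,0),250)]:
    q=inverse_kinematics(np.array(p,float),down(y)); print(y,p[:2],None if q is None else q.round(2))
E
```

```text
A [ 573.8 -145.4] [572.4  48.2] mid [573.1 -48.6] len 194.0 dir 1.578
B [ 521.6 -136.1] [523.1  57.3] mid [522.3 -39.4] len 193.0 dir 1.563
S [ 417.6 -121.4] [424.3  67. ] mid [420.9 -27.2] len 189.0 dir 1.536
1.571 (575, -45) [-0.08  0.49 -0.26  0.82  0.    1.49]
1.571 (520, -35) [-0.07  0.31 -0.26  1.    0.    1.5 ]
1.571 (422, -30) [-0.07  0.16 -0.48  0.94  0.    1.5 ]
1.571 (np.float64(459.6858374869182), np.float64(316.1007571293653)) [ 0.6   0.44 -0.28  0.86  0.    2.17]
1.571 (np.float64(595.6427572345342), np.float64(333.2389009244302)) [0.51 0.62 0.06 1.01 0.   2.08]
1.571 (np.float64(534.4), np.float64(293.7)) [0.5  0.38 0.24 1.43 0.   2.07]
-1.571 (575, -45) [-0.08  0.49 -0.26  0.82  0.   -1.65]
-1.571 (520, -35) [-0.07  0.31 -0.26  1.    0.   -1.64]
-1.571 (422, -30) [-0.07  0.16 -0.48  0.94  0.   -1.64]
-1.571 (np.float64(459.6858374869182), np.float64(316.1007571293653)) [ 0.6   0.44 -0.28  0.86  0.   -0.97]
-1.571 (np.float64(595.6427572345342), np.float64(333.2389009244302)) [ 0.51  0.62  0.06  1.01  0.   -1.06]
-1.571 (np.float64(534.4), np.float64(293.7)) [ 0.5   0.38  0.24  1.43  0.   -1.07]
```

```bash
cat >> h.py <<'E'
def pick(xy,ang,z=3,shift=(0,0),slide=None):
    q=down(ang); g=np.array(xy)+np.array(shift)
    arm.move_to(V(g,160),q); arm.move_l(V(g,45)); arm.move_l(V(g,z),vel=60); print("down",st())
    fingers.close(60); print("shut",st())
    if slide is not None:
        arm.move_l(V(g,z+10),vel=60); g=g+slide; arm.move_l(V(g,z+10),vel=80)
    arm.move_l(V(g,200),vel=150); print("up",st())
def place(xy,z=27,ang=np.pi/2+TH):
    q=down(ang); arm.move_to(V(xy,200),q); arm.move_l(V(xy,70)); print("above",st())
    arm.move_l(V(xy,z),vel=50); print("at",st()); fingers.let_go(); print("open",st())
    arm.move_l(V(xy,200)); print("done",st())
def look(name): arm.move_to(np.array([430.,60,420]),down(0)); arm.pause(.3); return shot("wrist",name)
E
python3 - <<'E'
from h import *
pick((573.1,-48.6),1.575,shift=(8,0))
place(rack(-72,30),27.5)
look("wC")
E
```

```text
down {'t': 12.5, 'p': [581.2, -48.6, 3.1], 'F': [-0.2, -0.1, 0.8], 'w': 85.4, 'ff': 0.0}
shut {'t': 13.1, 'p': [581.2, -48.6, 3.3], 'F': [-2.0, 0.1, 5.3], 'w': 11.9, 'ff': 59.1}
up {'t': 14.6, 'p': [580.7, -48.6, 199.1], 'F': [-0.5, 0.0, 0.4], 'w': 11.8, 'ff': 58.5}
above {'t': 17.1, 'p': [460.3, 316.2, 70.7], 'F': [-0.6, 0.0, -0.6], 'w': 11.8, 'ff': 58.5}
at {'t': 18.1, 'p': [459.8, 316.2, 27.4], 'F': [-0.0, -0.3, -1.4], 'w': 11.2, 'ff': 58.6}
open {'t': 18.8, 'p': [459.7, 316.1, 27.5], 'F': [0.7, -0.8, 0.9], 'w': 85.3, 'ff': 0.0}
done {'t': 20.1, 'p': [459.3, 315.8, 199.2], 'F': [0.8, 0.5, 0.6], 'w': 85.2, 'ff': 0.0}
```

View pics/wC.png

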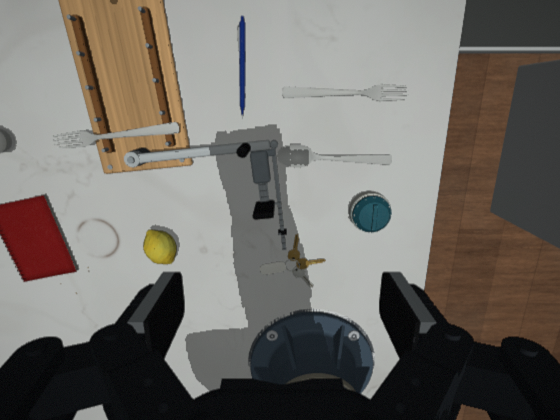

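Fork A lies across both rests in lane 1 (pixels 55–180 by about 132). Fork B and the spoon haven't moved. Spoon next.

```bash
python3 - <<'E'
from h import *
pick((420.9,-27.2),1.536,slide=np.array([0,-45.]))
place(rack(-19,15),27.5,ang=np.pi/2+TH)
c,im=look("wD")
_,o=load("wC"); d=cv2.absdiff(o,im)[70:120,270:430].max(); print("fork B area diff",d)
E
```

```text
down {'t': 30.1, 'p': [421.1, -27.2, 3.1], 'F': [0.6, 0.6, 0.4], 'w': 85.5, 'ff': 0.0}
shut {'t': 30.7, 'p': [420.9, -27.1, 3.6], 'F': [-3.1, -0.1, 10.6], 'w': 25.7, 'ff': 58.2}
up {'t': 33.2, 'p': [420.5, -72.1, 199.3], 'F': [-0.1, -0.2, -0.2], 'w': 25.6, 'ff': 58.6}
above {'t': 35.6, 'p': [514.6, 306.8, 70.9], 'F': [0.1, 0.2, -0.2], 'w': 25.3, 'ff': 58.6}
at {'t': 36.6, 'p': [513.6, 306.6, 27.6], 'F': [-2.9, -1.4, 6.6], 'w': 26.0, 'ff': 60.1}
open {'t': 37.2, 'p': [514.0, 306.7, 27.4], 'F': [-1.0, -0.3, -0.2], 'w': 84.8, 'ff': 0.0}
done {'t': 38.5, 'p': [513.5, 306.4, 199.1], 'F': [0.2, 0.6, -0.5], 'w': 85.4, 'ff': 0.0}
fork B area diff 19
```

View pics/wD.png

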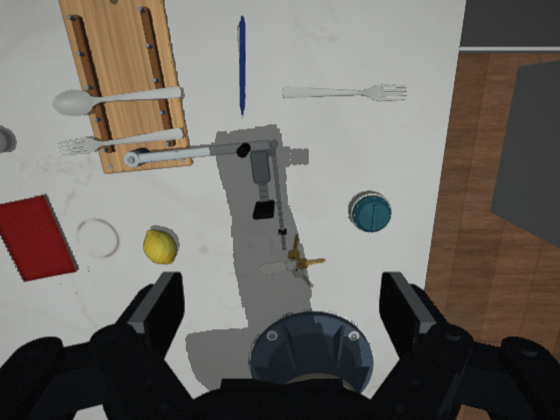

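Spoon is in lane 2 (about 55–185 by 97). Fork A was nudged slightly and is still in lane 1. Fork B to lane 4.

```bash
python3 - <<'E'
from h import *
pick((522.3,-39.4),1.563)
place(rack(66,30),27.5,ang=np.pi/2+TH)
c,im=look("wE")
a=cv2.resize(im[0:180,30:200],None,fx=3.3,fy=3.3,interpolation=cv2.INTER_CUBIC)
cv2.imwrite("pics/z2.png",a[:,:,::-1])
E
```

```text
down {'t': 48.5, 'p': [522.5, -39.4, 3.1], 'F': [0.0, 0.7, 0.4], 'w': 85.3, 'ff': 0.0}
shut {'t': 49.2, 'p': [522.5, -39.4, 3.3], 'F': [-0.8, -1.0, 5.4], 'w': 11.6, 'ff': 59.0}
up {'t': 50.6, 'p': [521.9, -39.4, 199.2], 'F': [-0.5, -0.5, -0.5], 'w': 11.9, 'ff': 58.6}
above {'t': 53.1, 'p': [597.6, 330.4, 71.1], 'F': [0.1, 0.4, -0.5], 'w': 12.0, 'ff': 58.6}
at {'t': 54.1, 'p': [597.0, 330.4, 27.4], 'F': [-0.3, 0.5, 0.5], 'w': 12.4, 'ff': 58.6}
open {'t': 54.8, 'p': [596.9, 330.4, 27.5], 'F': [0.5, -0.1, 0.2], 'w': 85.3, 'ff': 0.0}
done {'t': 56.1, 'p': [596.6, 330.2, 199.0], 'F': [0.1, -0.3, -0.5], 'w': 85.0, 'ff': 0.0}
```

View pics/z2.png

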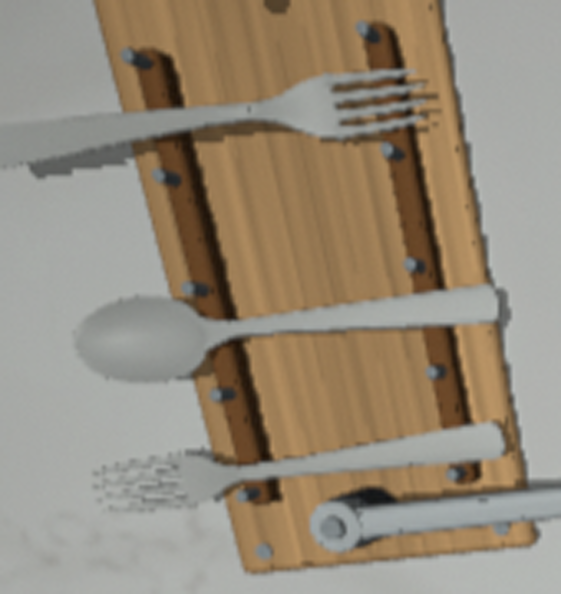

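All three pieces lie in lanes 1, 2 and 4, between the pins and across both rests. Next, swing the bar by pinching its post.

```bash
cat >> h.py <<'E'
H=rack(-108,0)
def bar(th,r=172,off=0): # point r along the bar, off along the pull (-y of bar)
    a=TH-th; return H+r*np.array([np.cos(a),np.sin(a)])+off*np.array([np.sin(a),-np.cos(a)]), down(a)
def swing(ths,r,z,vel=150):
    for th in ths:
        p,q=bar(th,r); arm.move_l(V(p,z),q,vel=vel)
def bframe(p): # tool xy -> (theta, r)
    d=np.array(p[:2])-H; return TH-np.arctan2(d[1],d[0]), np.hypot(*d)
E
python3 - <<'E'
from h import *
p,q=bar(1.538); print(p)
arm.move_to(V(p,200),q); arm.move_l(V(p,84),vel=80); print(st())
fingers.close(30); print(st())
swing(np.linspace(1.538,0.14,11)[1:],172,84)
s=st(); print(s,bframe(s["p"]))
E
```

```text
[450.34839877 112.13706983]
{'t': 63.5, 'p': [450.7, 112.2, 84.4], 'F': [-0.0, -0.0, -0.1], 'w': 85.9, 'ff': 0.0}
{'t': 64.1, 'p': [450.3, 112.1, 84.1], 'F': [-1.9, -0.6, 1.7], 'w': 14.8, 'ff': 29.2}
{'t': 67.2, 'p': [600.0, 276.4, 84.3], 'F': [9.3, 1.1, -2.2], 'w': 15.0, 'ff': 30.3} (np.float64(0.13898315472446832), np.float64(173.13103394975784))
```

```bash
python3 - <<'E'
from h import *
fingers.close(60)
for th in (.11,.08,.06,.04,.02,.01,0.,-.01,-.02,-.03):
    p,q=bar(th,173); arm.move_l(V(p,84),q,vel=40); s=st(); F=RK.T@np.array(s["F"][:2]); print(th,bframe(s["p"])[0].round(3),F.round(1),s["w"])
    if F[1]<-25: break
E
```

```text
0.11 0.112 [5.6 0.6] 14.1
0.08 0.082 [5.4 0.3] 13.7
0.06 0.066 [ 7.4 -1. ] 13.8
0.04 0.058 [  6.2 -10.5] 13.7
0.02 0.028 [ 6.4 -2.8] 13.9
0.01 0.011 [7.4 4.6] 13.9
0.0 -0.003 [6. 4.] 13.8
-0.01 -0.008 [7.  0.9] 14.1
-0.02 -0.009 [ 7.3 -4.8] 13.9
-0.03 -0.01 [  7.3 -11.5] 14.0
```

```bash
python3 - <<'E'
from h import *
p,q=bar(-.012,173); arm.move_l(V(p,84),q,vel=40); print(st())
fingers.let_go(); arm.move_l(V(p,220)); print(st())
c,_=load("wB"); off=-c["R"].T@c["t"]-np.array([430,60,420]); print("cam off",off)
# view spot: gauge region rack (86,-115), camera at z~330
a=TH; t=rack(86,-115)
d=c["R"][2]; # forward at yaw 0
zc=330; C=np.array([0,0,zc]); foot=off[:2]+d[:2]/-d[2]*(zc-60)
tcp=t-RK@foot
arm.move_to(V(tcp,zc-off[2]),down(a)); arm.pause(.4); shot("wrist","g1",(140,60,420,270),2.8); print(st())
E
```

```text
{'t': 70.3, 'p': [599.3, 301.9, 84.3], 'F': [6.5, 0.3, -0.5], 'w': 14.0, 'ff': 59.7}
{'t': 72.0, 'p': [598.5, 302.3, 219.0], 'F': [0.2, 0.1, 0.1], 'w': 85.2, 'ff': 0.0}
cam off [ 78.08162771  -0.66758719 143.09011563]
{'t': 73.0, 'p': [639.6, 190.0, 187.0], 'F': [-0.5, 0.2, -0.8], 'w': 85.6, 'ff': 0.0}
```

View pics/g1.png

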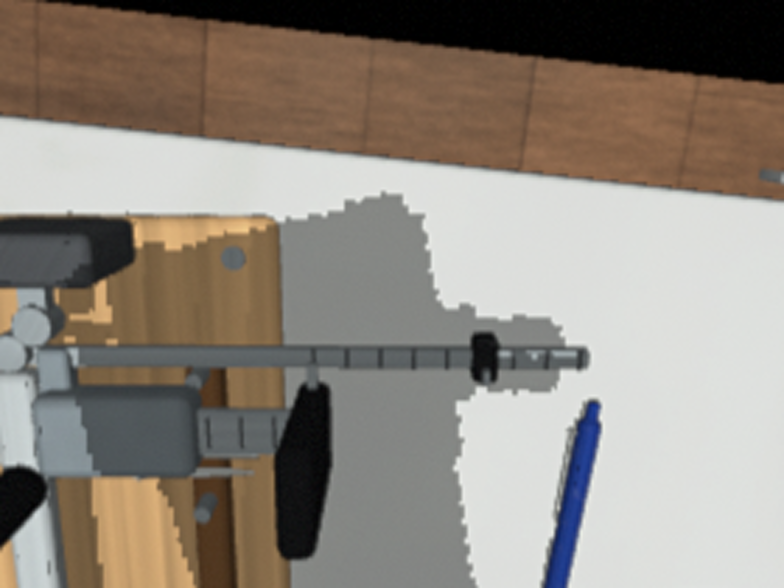

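```bash
cat >> h.py <<'E'
TB=TH+.009
PULL=np.array([np.sin(TB),-np.cos(TB)])
def hand(d=0,off=90,r=190): # handle xy at pull d
    b=np.array([np.cos(TB),np.sin(TB)]); return H+r*b+(off+d)*PULL
E
python3 - <<'E'
from h import *
c,im=load("g1")
f=lambda u,v,z: plane(c,(u+.5)/2.8-.5+140,(v+.5)/2.8-.5+60,z)
a=f(313,371,59); b=f(485.5,376,59)
print(a,b,(b-a)@PULL, (b-a))
x=(np.array([f(330,420,116),f(320,383,116),f(300,557,116),f(293,470,116)])-H)@PULL; print("handle edges along pull",x)
print("pointer along pull",(a-H)@PULL, "hand",hand())
g=hand(); arm.move_to(V(g,200),down(TB)); arm.move_l(V(g,88),vel=80); print(st())
fingers.close(40); s=st(); print(s,(np.array(s["p"][:2])-g)@PULL)
arm.pause(.3); shot("wrist","g2",(40,60,440,360),2); print(st())
E
```

```text
[643.99756463 215.09535689] [647.80264345 164.1933111 ] 51.00743985059144 [  3.80507882 -50.9020458 ]
handle edges along pull [100.36895923  98.29417276  91.85174717  91.06621911]
pointer along pull 91.38346883716319 hand [625.8805252  214.44081769]
{'t': 74.8, 'p': [626.2, 214.5, 88.6], 'F': [-0.6, 0.4, 0.5], 'w': 85.6, 'ff': 0.0}
{'t': 75.5, 'p': [625.9, 214.2, 88.1], 'F': [-0.9, -1.1, 1.6], 'w': 9.3, 'ff': 43.4} 0.2414816726587315
{'t': 75.9, 'p': [625.9, 214.3, 88.1], 'F': [-0.9, -2.8, 2.3], 'w': 9.1, 'ff': 43.5}
```

View pics/g2.png

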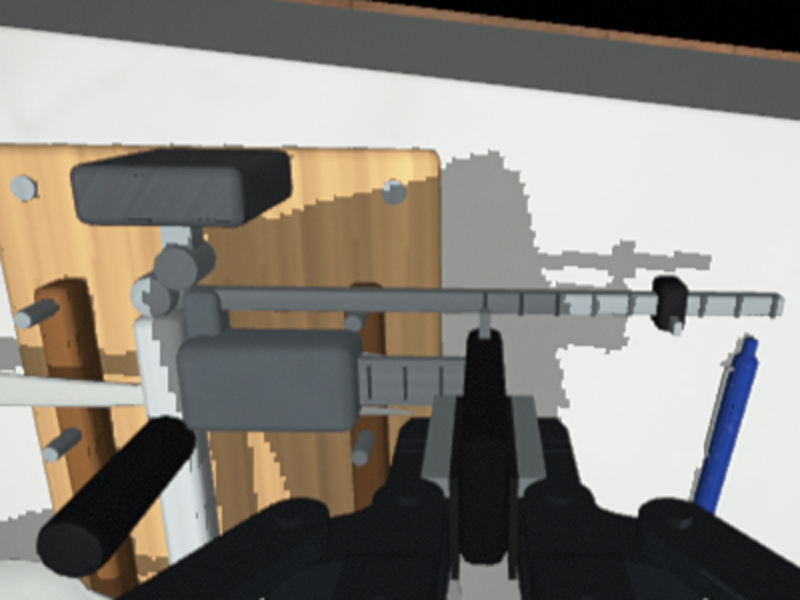

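```bash
python3 - <<'E'
from h import *
c,im=load("g2")
f=lambda u,v,z: plane(c,(u+.5)/2-.5+40,(v+.5)/2-.5+60,z)
print((f(677,327,59)-f(485,318,59))@PULL, (f(677,325,64)-f(485,318,59))@PULL)
for i in range(5):print((f([485,521,557,593,628][i],302,52)-f(485,302,52))@PULL)
g=hand(0); 
for d in (20,40,48): arm.move_l(V(hand(d),88),vel=60); s=st(); print(d,s["F"],s["w"],(np.array(s["p"][:2])-g)@PULL)
arm.pause(.3); shot("wrist","g3",(200,170,360,270),5); s=st(); print(s,(np.array(s["p"][:2])-g)@PULL)
E
```

```text
51.941672666061095 50.37485039326569
0.0
10.016681248432393
20.03282118004157
30.048419838706707
39.785288536464684
20 [-2.7, 2.8, 3.4] 9.5 20.152068866385708
40 [-4.7, 3.8, 3.9] 9.6 39.54336421783573
48 [-4.9, 5.3, 5.6] 9.1 47.39509344048719
{'t': 77.5, 'p': [630.7, 167.6, 88.1], 'F': [-4.4, 5.1, 4.3], 'w': 9.4, 'ff': 44.0} 47.085763592029764
```

View pics/g3.png

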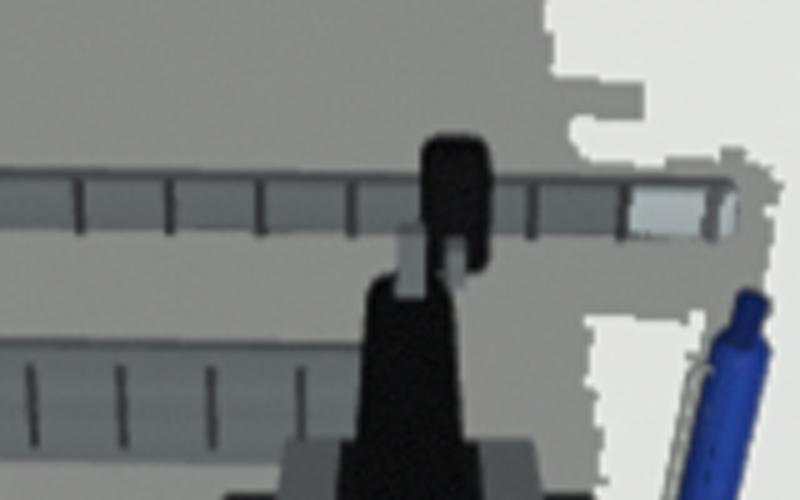

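Pointer at u=411 and rider fin at u=455, so about 4.7 mm remains. Closing in.

```bash
python3 - <<'E'
from h import *
g=hand(0); act=lambda:(arm.read_state()["tool_pos"][:2]-g)@PULL
cmd=51.5
for i in range(3):
    arm.move_l(V(hand(cmd),88),vel=30); arm.pause(.2); a=act(); print(cmd,a)
    if abs(a-51.6)<.25: break
    cmd+=min(51.6-a,1)
shot("wrist","g4",(200,170,360,270),5); print(st(),act())
E
```

```text
51.5 50.52337884501195
52.5 51.51486711876865
{'t': 78.4, 'p': [631.2, 163.2, 88.0], 'F': [-4.8, 5.2, 4.5], 'w': 9.1, 'ff': 44.0} 51.48093598030147
```

View pics/g4.png

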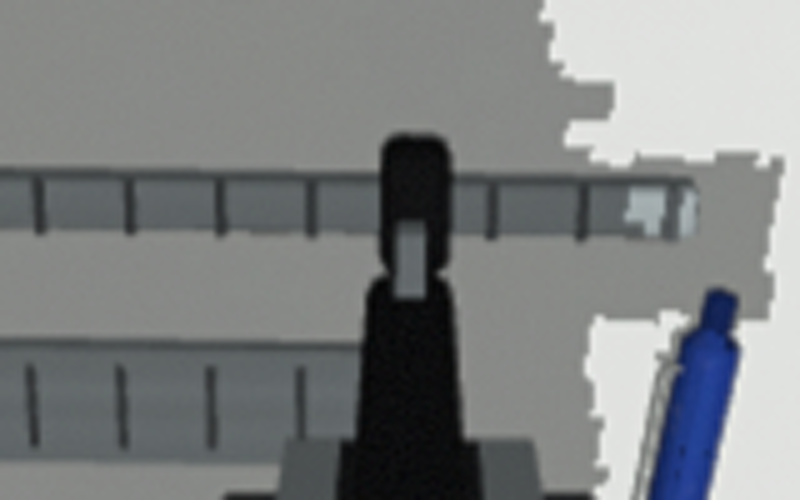

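Pointer at u=411 against rider centre 415–416, so about 0.4 mm short. A small trim, then hold and return home.

```bash
python3 - <<'E'
from h import *
g=hand(0); act=lambda:(arm.read_state()["tool_pos"][:2]-g)@PULL
arm.move_l(V(hand(52.85),88),vel=20); print(st(),act())
for i in range(5): arm.pause(.5); s=st(); print(s["t"],act().round(2),s["w"],s["F"])
c,im=shot("wrist","g5",(200,170,360,270),5); print("diff vs g4",cv2.absdiff(im,load("g4")[1])[210:235,270:290].max())
for d in (20,5,0,-1): arm.move_l(V(hand(d),88),vel=50)
print(st(),act()); 
E
```

```text
{'t': 78.7, 'p': [631.2, 162.8, 88.0], 'F': [-5.6, 4.6, 3.8], 'w': 8.8, 'ff': 44.0} 51.870483301537895
79.2 51.81 9.4 [-5.1, 5.5, 5.0]
79.7 51.82 9.8 [-5.7, 5.2, 4.4]
80.2 51.8 9.6 [-5.3, 4.9, 5.3]
80.7 51.83 9.2 [-5.5, 5.9, 4.5]
81.2 51.85 9.3 [-4.6, 5.4, 5.6]
diff vs g4 56
{'t': 83.0, 'p': [626.0, 214.4, 88.0], 'F': [-1.8, -3.1, 5.7], 'w': 9.3, 'ff': 43.9} 0.07446158694583649
```

```bash
python3 - <<'E'
from h import *
fingers.let_go(); g=hand(); arm.move_l(V(g,220)); 
off=np.array([78,-.7,143]); 
arm.move_to(np.array([520.,240,370]),down(TH)); arm.pause(.4); c,im=shot("wrist","fin"); print(st())
g5=cv2.imread("pics/g5.png"); a=im[:,:,::-1]
b=cv2.resize(g5[100:350,300:520],(220,250)); cv2.imwrite("pics/fin2.png",np.hstack([a,np.vstack([b,np.zeros((170,220,3),np.uint8)])]))
E
```

```text
{'t': 86.0, 'p': [520.2, 239.9, 369.5], 'F': [-1.1, 0.3, 0.9], 'w': 85.5, 'ff': 0.0}
```

View pics/fin2.png

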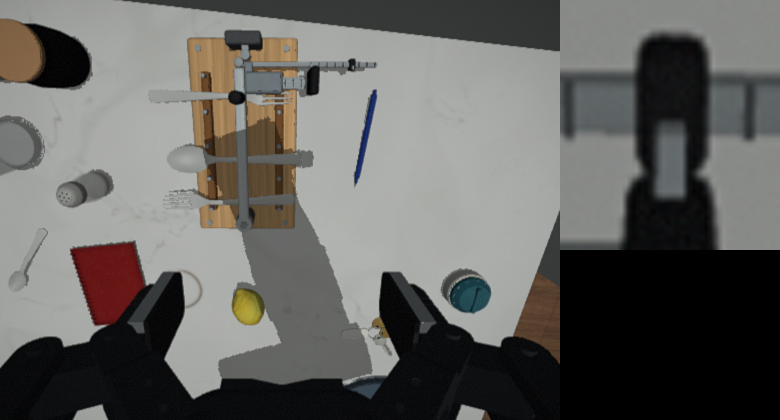

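The bar's nose is in the catch and the gauge is home, with the cutlery in lanes 1, 2 and 4. The inset shows the pointer centred on the rider during the hold. The pen and shaker weren't touched.

```bash
python3 -c "
from bench import ticket
print(ticket.hand_in())"
```

```text
the job is handed in; nothing more can be done
None
```

The job is handed in, and the final picture shows both forks and the one dessert spoon present in lanes 1, 4 and 2, the bar in its catch, and the gauge back home after about 2.5 s held level with the rider; the 125 mm spoon on the left was taken for a teaspoon and left where it was.

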